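# Try the shut-off valves of a gas manifold for binding

### The job

Before the chromatograph is started, try the three shut-off valves of the gas manifold: swing each lever from closed towards open and feel whether it moves freely all the way. Leave every valve that does fully open, lever in line with its outlet tube; if a lever binds part-way, do not force it but swing it back to fully closed, square across its tube. Ease off when a lever comes up against anything hard, a stop included, and leave the other things on the bench where they are.

Things in the scene. Friction and masses are not known exactly. Their poses are not given: they have to be found in the camera images.
- valve_a_stem (a joint): Turn of valve a (its stem, and the lever with it), rad: 0 = fully closed, lever square across the outlet tube, pointing to +y of valve_a; grows counter-clockwise seen from above to 1.571 = fully open, lever in line over the outlet tube, against its stop. Starts at 0 to 0.12. A sound valve turns with an even drag of 1 to 5 N at the grip all the way and stays where left; one that binds goes hard well short of open.
- valve_a_lever (a joint): Sideways bend of the lever of valve a against its stem, rad: 0 unloaded, positive when pushed towards open, 0.0055 for each N at the grip. At a stop (either end) or where the valve binds, the stem stands and only this grows, about 2.8 N per mm at the grip. Feel it up to 8 to 12 N there, then ease off; 20 N is forcing.
- valve_a: Steel quarter-turn ball valve a; origin on its vertical pivot axis, at bench level. x points to the header, -x along the outlet tube (which bends down at 94 mm), +y along the closed lever. Valve body 27 mm thick; the hub nut on the axis reaches 90 mm up. The three valves look alike and stand 125 mm apart along the header, in any order; any may bind.
- valve_a_grip (a point): Centre of the grey sleeve on the lever of valve a, 66 mm from the pivot axis, 108 mm above the bench: a level bar 13 mm wide, 12 high, 56 long, free all round; y points outwards along it. The lever ends 94 mm from the axis. The header (top 68 mm above the bench) and the outlet tube (top 53 mm) lie below it.
- valve_b_stem (a joint): Turn of valve b (its stem, and the lever with it), rad: 0 = fully closed, lever square across the outlet tube, pointing to +y of valve_b; grows counter-clockwise seen from above to 1.571 = fully open, lever in line over the outlet tube, against its stop. Starts at 0 to 0.12. A sound valve turns with an even drag of 1 to 5 N at the grip all the way and stays where left; one that binds goes hard well short of open.
- valve_b_lever (a joint): Sideways bend of the lever of valve b against its stem, rad: 0 unloaded, positive when pushed towards open, 0.0055 for each N at the grip. At a stop (either end) or where the valve binds, the stem stands and only this grows, about 2.8 N per mm at the grip. Feel it up to 8 to 12 N there, then ease off; 20 N is forcing.
- valve_b: Steel quarter-turn ball valve b; origin on its vertical pivot axis, at bench level. x points to the header, -x along the outlet tube (which bends down at 94 mm), +y along the closed lever. Valve body 27 mm thick; the hub nut on the axis reaches 90 mm up. The three valves look alike and stand 125 mm apart along the header, in any order; any may bind.
- valve_b_grip (a point): Centre of the grey sleeve on the lever of valve b, 66 mm from the pivot axis, 108 mm above the bench: a level bar 13 mm wide, 12 high, 56 long, free all round; y points outwards along it. The lever ends 94 mm from the axis. The header (top 68 mm above the bench) and the outlet tube (top 53 mm) lie below it.
- valve_c_stem (a joint): Turn of valve c (its stem, and the lever with it), rad: 0 = fully closed, lever square across the outlet tube, pointing to +y of valve_c; grows counter-clockwise seen from above to 1.571 = fully open, lever in line over the outlet tube, against its stop. Starts at 0 to 0.12. A sound valve turns with an even drag of 1 to 5 N at the grip all the way and stays where left; one that binds goes hard well short of open.
- valve_c_lever (a joint): Sideways bend of the lever of valve c against its stem, rad: 0 unloaded, positive when pushed towards open, 0.0055 for each N at the grip. At a stop (either end) or where the valve binds, the stem stands and only this grows, about 2.8 N per mm at the grip. Feel it up to 8 to 12 N there, then ease off; 20 N is forcing.
- valve_c: Steel quarter-turn ball valve c; origin on its vertical pivot axis, at bench level. x points to the header, -x along the outlet tube (which bends down at 94 mm), +y along the closed lever. Valve body 27 mm thick; the hub nut on the axis reaches 90 mm up. The three valves look alike and stand 125 mm apart along the header, in any order; any may bind.
- valve_c_grip (a point): Centre of the grey sleeve on the lever of valve c, 66 mm from the pivot axis, 108 mm above the bench: a level bar 13 mm wide, 12 high, 56 long, free all round; y points outwards along it. The lever ends 94 mm from the axis. The header (top 68 mm above the bench) and the outlet tube (top 53 mm) lie below it.
- manifold: Benchtop gas manifold, fixed: an aluminium header block 380 x 36 x 36 mm (top 68 mm up) on a steel foot, its long side along y, header centre line 55 mm to +x of the origin; origin on the bench in the middle of the row of valve stems. A round pressure gauge stands on its -y end, 165 mm from the origin, up to 127 mm high.
- union: Brass tube fitting, 22 mm across, 34 mm high, standing near the outlet tubes; leave alone. Origin at its underside.
- vial: Amber glass vial with a white cap, 23 mm across, 45 mm high, near the outlet tubes; leave alone. Origin at its underside.
- jar: Small jar, 48 mm across, 42 mm high, near the outlet tubes; leave alone. Origin at its underside.
- spanner: Steel spanner, 170 mm long, lying on the bench; leave alone.
- ferrules: Grey divided tray, 75 x 105 x 24 mm, on the bench; leave alone. Origin at its underside.
- water: Water bottle, 64 mm across, 215 mm high, standing at the left; leave alone. Origin at its underside.
- screwdriver: Screwdriver, 180 mm long, lying on the bench; leave alone.
Not all that is in view belongs to the job. What is shaped like the valve_c but red or yellow is not meant. What is shaped like the valve_b but purple is not meant.

How it is judged:
On the way:
1. a lever that binds has been swung up to where it goes hard: it is pressed with over 6.5 N part-way along its arc (((value of joint valve_a_stem between 0.3 and 1.3 rad and value of joint valve_a_lever above 0.036 rad) or (value of joint valve_b_stem between 0.3 and 1.3 rad and value of joint valve_b_lever above 0.036 rad) or (value of joint valve_c_stem between 0.3 and 1.3 rad and value of joint valve_c_lever above 0.036 rad))), for 0.05 s.
At the end, for the whole second after the job is handed in: The two levers that swing freely are fully open (1.45 rad or more of 1.571), the one that binds is back at fully closed (within 0.12 rad), all three at rest (((value of joint valve_a_stem between -0.12 and 0.12 rad and value of joint each of valve_b_stem, valve_c_stem above 1.45 rad) or (value of joint valve_b_stem between -0.12 and 0.12 rad and value of joint each of valve_a_stem, valve_c_stem above 1.45 rad) or (value of joint valve_c_stem between -0.12 and 0.12 rad and value of joint each of valve_a_stem, valve_b_stem above 1.45 rad)) and velocity of joint valve_a_stem between -0.05 and 0.05 rad/s and velocity of joint valve_b_stem between -0.05 and 0.05 rad/s and velocity of joint valve_c_stem between -0.05 and 0.05 rad/s); the robot touches nothing.
It fails at once if a lever is forced: pressed with over 20 N, at its grip, against a stop or where it binds (value of joint any of valve_a_lever, valve_b_lever, valve_c_lever above 0.11 rad or value of joint any of valve_a_lever, valve_b_lever, valve_c_lever below -0.11 rad).
It fails at once if another thing on the bench is shifted by more than 20 mm (distance of any of union, vial, jar, spanner, ferrules, water, screwdriver from where it was at the start of the episode above 0.02 m).
It also fails if it takes over 72 s, if anything falls off the work surface, if the arm or the gripper's body presses on something with over 40 N, if the wrist force passes 120 N, or if a joint passes its speed limit or range.

### The arm

A 7-joint arm with a two-finger parallel gripper is mounted at the origin on the work surface. World frame = base frame: x ahead of the robot, y to its left, z up, the work surface at z = 0. Lengths are in m, angles in rad, forces in N, time in s.
With the tool pointing down it reaches from about 0.4 to 0.85 m from the base axis. Payload 10.4 kg.
Tool frame: the origin (TCP) lies at the very end of the fingers, on their centre line; the grasp point (between the pads) lies 19 mm behind it; x points along the fingers, z is the direction in which the jaws open and shut, and the axes are right-handed (so a half turn about x gives the same grasp; the last joint's range is limited). The gripper opens to 85 mm and grips with 20 to 120 N. Pads are 22 mm wide; open, the fingers measure 114 mm over their backs; the gripper's body (76 mm by 85 mm) begins 54 mm behind the grasp point. The pads swing forward as they close: fully open they stand 13 mm farther back than shut.
Start: joints at [1.13, 0.332, -0.065, 1.46, 0.022, 1.35, -0.088], TCP at [0.254, -0.571, 0.231] pointing down, gripper open.
Joint ranges: [-2.6, 2.6], [-0.5, 2.12], [-1.47, 1.34], [0.16, 2.42], [-1.27, 4.41], [0.06, 2.06], [-2.6, 2.6]. Speed limits (rad/s): [2.22, 2.22, 2.79, 2.79, 3.14, 3.14, 3.14].

### API

Orientations are given as a unit quaternion [x, y, z, w].
In Python, from workcell import readout, camera, manip gives the robot as it stands.
- The arm moves only by the shell command python3 -m inch 'ROWS' [FORCE]. ROWS is JSON, a list of rows, each a list of 3 entries, a list of its own where there are three numbers: the turn, a rotation vector about the tool's x, y, z in degrees, then the shift along the tool's x, y, z in mm, then the closure, from 0 (fully open) to 1 (shut). In form: [[[wx, wy, wz], [dx, dy, dz], hand], ...]. A call has 1 to 10 rows; each row is the pose to reach, as a shift and turn from the pose measured when the call began, along the tool's axes at that moment; what a row does not reach only later rows make up. A row lasts 1/8 s, in which the tool goes at most 62.5 mm and 10.7 degrees, less where a joint would pass 70% of its speed; a pose out of reach is approached as far as the arm can. A call with a gripper value outside its range is refused whole. The fingers move at their own pace and stop on an object; FORCE is the grip in N (left out, the last holds). Time passes only in rows, so rows that repeat a pose let the fingers close. It gives the time, the measured TCP pose, the force and the opening at its end, in the units of the state.
- readout.get_obs(): the state, without advancing time (a new reading comes with each control period).
- camera(name): name is "side" or "top"; returns a dict with "pixels" (480x640x3 uint8, red, green, blue), "range_z" (480x640 float32, m along the optical axis (not along the pixel's ray), 0 where there is no reading), "intrinsics" (3x3 intrinsics, pixels), "dist" ([k1, k2, p1, p2, k3] as OpenCV has them; the pictures are not rectified), "extrinsics" (4x4, takes a point from world to camera coordinates). Camera axes: x right, y down, z forward; pixel columns grow to the right and rows downward; lengths in m; the calibration is good to about 2 mm. A picture is of the moment at which its call begins.
- manip.hand_in(): hands the job in, once; it reports no verdict.
The state is a dict: "clock": time; "joint_pos": joint angles; "joint_velocities": joint speeds; "tau": joint torques, N m; "position": TCP position; "ee_rot": TCP orientation; "ft_force": force on the tool from outside, world axes, zero at the start; "torque": the same for the moment, N m; "grip_width": opening from 0.0 (shut) to 1.0 (fully open).
Only numpy, scipy, OpenCV 4.12 (cv2) and the standard library are available. Lean on these libraries where they do the work, as an engineer would, in place of code of your own. Each camera call takes 0.05 s, during which the arm holds its last target.

## Working session

There is one attempt and no reset: what is moved stays moved. The work goes in short steps, Python scripts to look and compute and a shell command to move; the robot and the scene stay as the last step left them, time stands still between calls to the robot, and variables do not carry over. Pictures are saved under pics/ and viewed, and the job is handed in when it is done.

```bash
mkdir -p pics; ls; python3 - <<'E'
from workcell import readout,camera
import cv2,numpy as np
o=readout.get_obs(); print(o)
for n in("side","top"):
    c=camera(n); cv2.imwrite(f"pics/{n}0.png",c["pixels"][:,:,::-1]); np.savez(f"{n}0.npz",**c)
    print(n,c["intrinsics"].tolist(),c["dist"],c["extrinsics"].tolist())
E
```

```text
pics
{'clock': 0.0, 'joint_pos': array([ 1.13041314,  0.3328694 , -0.06469435,  1.46094305,  0.02159853,
        1.34989044, -0.0885183 ]), 'joint_velocities': array([ 0.00042609,  0.00010729,  0.00076912, -0.00113818,  0.0005033 ,
        0.00027965, -0.00185508]), 'tau': array([-3.40779916e-04, -6.25441432e+01,  4.87522886e-02, -3.91578484e+01,
        1.61104876e-02,  1.01310544e-02,  3.67113785e-05]), 'position': array([ 0.25342564, -0.5709062 ,  0.23051663]), 'ee_rot': array([ 0.38569643,  0.59324945, -0.38519078,  0.5923862 ]), 'ft_force': array([-0.75437125,  0.79116177,  0.96088512]), 'torque': array([-0.00331359,  0.02495754, -0.00785544]), 'grip_width': 1.0019099327562118}
side [[618.4060749756839, 0.0, 320.41058721414635], [0.0, 618.4060749756839, 236.08987025993383], [0.0, 0.0, 1.0]] [-0.00314272  0.          0.          0.          0.        ] [[-0.9478120828404373, -0.31858156102809815, 0.012571578841658985, 0.5003693424764414], [-0.24335612702424486, 0.6974084874876937, -0.6740913862525517, 0.15838496521653808], [0.20598556032263887, -0.641971331566315, -0.7385409659494463, 1.346262309181963], [0.0, 0.0, 0.0, 1.0]]
top [[499.7292440980127, 0.0, 321.32053231734403], [0.0, 499.7292440980127, 239.31893830163307], [0.0, 0.0, 1.0]] [-0.11939549  0.          0.          0.          0.        ] [[-0.025181017673342777, -0.9996711210261428, 0.004854496397135936, 0.013944634444812497], [-0.9951100649154825, 0.024601596883938575, -0.09565939647867457, 0.5224943194959503], [0.09550850775108399, -0.007239559178236703, -0.9954022873843851, 1.5150314892741403], [0.0, 0.0, 0.0, 1.0]]
```

View pics/side0.png

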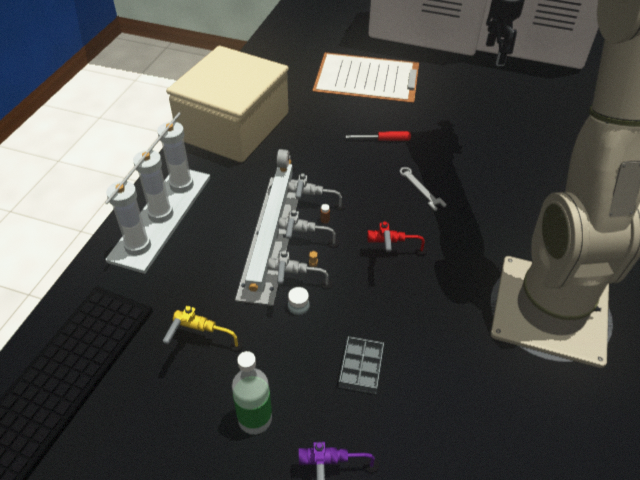

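View pics/top0.png

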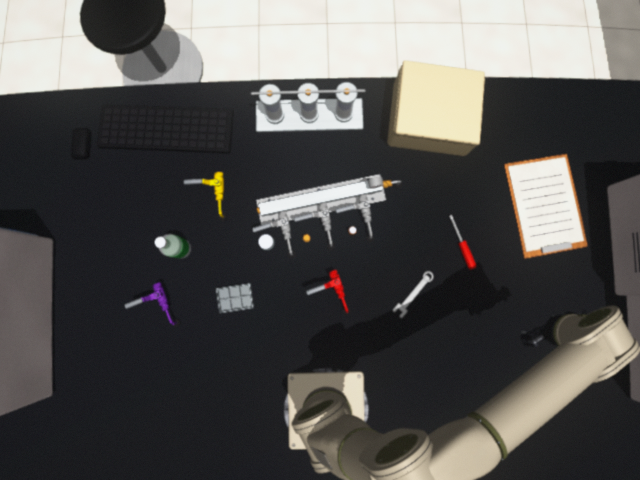

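```bash
cat > h.py <<'E'
import numpy as np,cv2
def load(n,f=None):
    return dict(np.load(f or f"{n}0.npz"))
def p2w(c,u,v,z):
    """pixel -> world point on plane Z=z"""
    K,d,E=c["intrinsics"],c["dist"],c["extrinsics"]
    n=cv2.undistortPoints(np.array([[[u,v]]],float),K,d)[0,0]
    R,t=E[:3,:3],E[:3,3]; o=-R.T@t; r=R.T@np.array([*n,1.])
    return o+r*(z-o[2])/r[2]
def w2p(c,P):
    E=c["extrinsics"]
    return cv2.projectPoints(np.array(P,float).reshape(-1,3),cv2.Rodrigues(E[:3,:3])[0],E[:3,3],c["intrinsics"],c["dist"])[0][:,0]
def crop(c,u0,v0,u1,v1,s,name):
    im=cv2.resize(np.ascontiguousarray(c["pixels"][v0:v1,u0:u1,::-1]),None,fx=s,fy=s,interpolation=cv2.INTER_CUBIC)
    for u in range(-(-u0//10)*10,u1,10):
        cv2.line(im,((u-u0)*s,0),((u-u0)*s,6 if u%50 else 14),(0,255,255),1)
        if u%20==0: cv2.putText(im,str(u),((u-u0)*s,24),0,.4,(0,255,255),1)
    for v in range(-(-v0//10)*10,v1,10):
        cv2.line(im,(0,(v-v0)*s),(6,(v-v0)*s),(0,255,255),1)
        if v%20==0: cv2.putText(im,str(v),(8,(v-v0)*s+4),0,.4,(0,255,255),1)
    cv2.imwrite(name,im)
E
python3 - <<'E'
from h import *
crop(load("top"),245,165,405,265,5,"pics/t1.png")
crop(load("side"),230,140,360,310,3,"pics/s1.png")
E
```

```text
(no output)
```

View pics/t1.png

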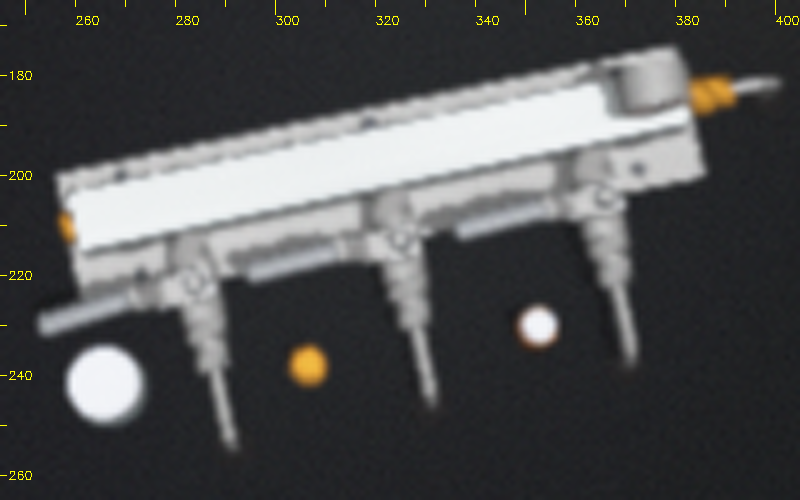

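View pics/s1.png

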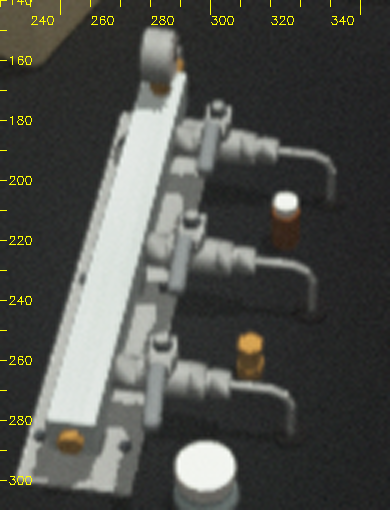

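```bash
python3 - <<'E'
from h import *
c=load("top")
H=[p2w(c,u,v,.09) for u,v in[(282.8,221.6),(324,213),(364.3,204.6)]]
L=[p2w(c,u,v,.108) for u,v in[(253,230),(293,219.5),(335,211)]]
for h,l in zip(H,L):
    d=l-h; print(h.round(4),l.round(4),np.hypot(*d[:2]).round(4),np.degrees(np.arctan2(d[1],d[0])))
print(np.linalg.norm(H[0]-H[1]),np.linalg.norm(H[1]-H[2])); d=H[0]-H[2];print("yaw y-axis",np.degrees(np.arctan2(d[1],d[0])))
# header top edges
a=p2w(c,261,215,.068);b=p2w(c,383,189,.068);d=a-b;print(np.degrees(np.arctan2(d[1],d[0])))
for n,u,v,z in[("jar",266,242,.042),("union",307,238,.034),("vial",352.5,230,.045)]:print(n,p2w(c,u,v,z).round(3))
from scipy.spatial.transform import Rotation as R
from workcell import readout
print(R.from_quat(readout.get_obs()["ee_rot"]).as_matrix().round(4))
# depth-based check
s=load("side")
for n,(C,pts) in {"side":(s,[(301,106+0),]) }.items(): pass
print(w2p(s,H))
E
```

```text
[0.572  0.1141 0.09  ] [0.547  0.2006 0.108 ] 0.09 106.10116169804094
[ 0.5947 -0.0085  0.09  ] [0.575  0.0829 0.108 ] 0.0935 102.12769830467344
[ 0.6171 -0.1291  0.09  ] [ 0.5971 -0.0407  0.108 ] 0.0907 102.70507326042393
0.12476597546342881 0.12264726902071689
yaw y-axis 100.49939229709042
100.78885832719675
jar [0.517 0.17  0.042]
union [0.527 0.045 0.034]
vial [ 0.547 -0.095  0.045]
[[-6.000e-04  9.140e-01  4.058e-01]
 [ 1.200e-03  4.058e-01 -9.140e-01]
 [-1.000e+00 -0.000e+00 -1.300e-03]]
[[284.45747726 253.89088213]
 [294.30977543 212.82513156]
 [302.88322824 176.93730537]]
```

```bash
cat >> h.py <<'E'
from scipy.spatial.transform import Rotation as R
YA=100.6; PV={"L":(.5716,.1151),"M":(.5946,-.0078),"R":(.6176,-.1307)}
def grip(v,th,r=.066,off=0.):
    """world xy of grip at stem angle th deg; off = offset along opening tangent (m); tool z azimuth (deg)"""
    a=np.radians(YA+th); t=np.array([-np.sin(a),np.cos(a)])
    return np.array(PV[v])+r*np.array([np.cos(a),np.sin(a)])+off*t, YA+th-90
def rel(P,az,o=None):
    """row (turn deg, shift mm) from current pose to TCP P, tool down, tool z at azimuth az"""
    from workcell import readout
    o=o or readout.get_obs()
    R0=R.from_quat(o["ee_rot"]); a=np.radians(az); x=np.array([0,0,-1.]); z=np.array([np.cos(a),np.sin(a),0])
    R1=R.from_matrix(np.array([x,np.cross(z,x),z]).T)
    return np.degrees((R0.inv()*R1).as_rotvec()).round(1).tolist(), (1000*(R0.inv().apply(np.array(P)-o["position"]))).round(1).tolist()
E
python3 - <<'E'
from h import *
g,az=grip("R",2); print(g,az); print(rel([*g,.2],az)); print(rel([*g,.087],az))
E
```

```text
[ 0.60320255 -0.06628949] 12.599999999999994
([-78.7, -0.1, -0.0], [31.0, 524.4, -319.3])
([-78.7, -0.1, -0.0], [144.0, 524.4, -319.1])
```

```bash
python3 -m inch '[[[-5,0,0],[0,30,-18],0.4],[[-14,0,0],[0,80,-50],0.4],[[-23,0,0],[0,136,-83],0.4],[[-32,0,0],[5,188,-115],0.4],[[-41,0,0],[10,240,-147],0.4],[[-50,0,0],[15,294,-180],0.4],[[-59,0,0],[20,350,-214],0.4],[[-67,0,0],[25,404,-248],0.4],[[-73,0,0],[31,460,-281],0.4],[[-78.7,0,0],[31,512,-312],0.4]]'
python3 - <<'E'
from h import *
from workcell import readout
o=readout.get_obs();print(o["joint_pos"].round(3),o["grip_width"])
g,az=grip("R",2); print(rel([*g,.2],az)); print(rel([*g,.087],az))
E
```

```text
clock: 1.35
position: [0.5916, -0.0818, 0.1994]
ee_rot: [-0.078, 0.703, 0.079, 0.702]
ft_force: [0.3, -1.6, 0.6]
grip_width: 0.6
[ 0.521  0.347 -0.573  1.556  0.191  1.297  0.147] 0.600411693218624
([0.2, -0.1, -0.1], [-0.6, 12.6, 14.8])
([0.2, -0.1, -0.1], [112.4, 12.4, 14.9])
```

```bash
python3 -m inch '[[[0,0,0],[0,12.5,15],0.4],[[0,0,0],[20,12.5,15],0.4],[[0,0,0],[50,12.5,15],0.4],[[0,0,0],[80,12.5,15],0.4],[[0,0,0],[100,12.5,15],0.4],[[0,0,0],[112,12.5,15],0.4],[[0,0,0],[112,12.5,15],0.4]]'
python3 - <<'E'
from h import *
from workcell import camera
g,az=grip("R",2); print(rel([*g,.087],az))
for n in("side","top"):
    c=camera(n); np.savez(f"{n}1.npz",**c)
    if n=="side":crop(c,230,110,360,280,3,"pics/s2.png")
    else:crop(c,285,145,405,245,5,"pics/t2.png")
E
```

```text
clock: 2.22
position: [0.6028, -0.0667, 0.0868]
ee_rot: [-0.078, 0.704, 0.079, 0.702]
ft_force: [0.9, 0.4, 1.2]
grip_width: 0.603
([0.2, -0.1, -0.1], [-0.2, 0.3, 0.5])
```

View pics/s2.png

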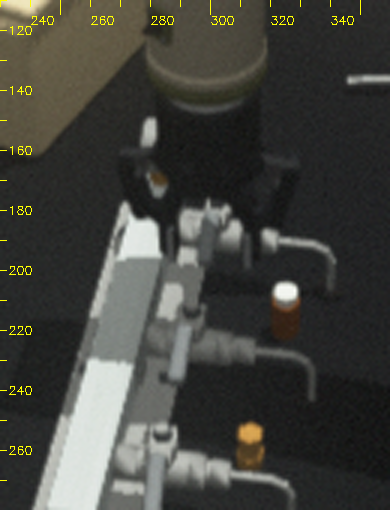

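View pics/t2.png

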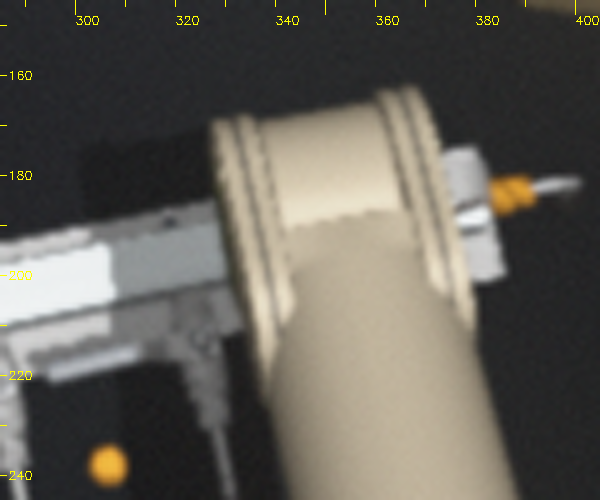

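```bash
python3 -m inch '[[[0,0,0],[0,0,0],0.6],[[0,0,0],[0,0,0],0.74],[[0,0,0],[0,0,0],0.74],[[0,0,0],[0,0,0],0.74]]' 20
python3 - <<'E'
from h import *
for th in (5,12,19,26,33,40,47,55,63): g,az=grip("R",th);print(th,rel([*g,.087],az))
E
```

```text
clock: 2.82
position: [0.6038, -0.0663, 0.0883]
ee_rot: [-0.078, 0.703, 0.079, 0.703]
ft_force: [0.3, -0.4, 0.9]
grip_width: 0.261
5 ([-2.8, 0.0, -0.1], [1.3, 0.1, -4.0])
12 ([-9.8, 0.0, -0.1], [1.3, -0.8, -12.0])
19 ([-16.8, 0.0, -0.0], [1.3, -2.6, -19.9])
26 ([-23.8, 0.0, -0.0], [1.3, -5.4, -27.4])
33 ([-30.8, 0.0, -0.0], [1.3, -9.1, -34.6])
40 ([-37.8, 0.0, -0.0], [1.3, -13.7, -41.2])
47 ([-44.8, 0.0, -0.0], [1.3, -19.0, -47.3])
55 ([-52.8, 0.0, -0.0], [1.3, -25.9, -53.4])
63 ([-60.8, 0.0, -0.0], [1.3, -33.6, -58.4])
```

```bash
cat > chk.py <<'E'
import sys
from h import *
from workcell import readout
lim=float(sys.argv[2]) if len(sys.argv)>2 else 6.5
o=readout.get_obs(); Rm=R.from_quat(o["ee_rot"]).as_matrix(); f=Rm.T@o["ft_force"]
v=sys.argv[1]; d=o["position"][:2]-np.array(PV[v]); 
az=np.degrees(np.arctan2(Rm[1,2],Rm[0,2]))
th=(np.degrees(np.arctan2(d[1],d[0]))-YA+180)%360-180
print(f"t={o['clock']:.2f} pos-th={th:.1f} tool-th={az+90-YA:.1f} r={np.hypot(*d)*1e3:.1f} z={o['position'][2]:.4f} Fz_tool={f[2]:.2f} Fy={f[1]:.2f} Fx={f[0]:.2f} w={o['grip_width']:.3f} Mx={(Rm.T@o['torque'])[0]:.2f}")
sys.exit(1 if abs(f[2])>lim else 0)
E
A(){ :; }
python3 -m inch '[[[-2,0,0],[0.5,0,-2.5],0.74],[[-4,0,0],[1,0,-4.6],0.74],[[-4,0,0],[1,0,-4.6],0.74]]' >/dev/null && python3 chk.py R && python3 -m inch '[[[-2,0,0],[0,0,-2.5],0.74],[[-4,0,0],[0,-0.2,-4.6],0.74],[[-4,0,0],[0,-0.2,-4.6],0.74]]' >/dev/null && python3 chk.py R && python3 -m inch '[[[-2,0,0],[0,0,-2.5],0.74],[[-4,0,0],[0,-0.2,-4.6],0.74],[[-4,0,0],[0,-0.2,-4.6],0.74]]' >/dev/null && python3 chk.py R
```

```text
t=3.20 pos-th=5.4 tool-th=6.2 r=65.8 z=0.0875 Fz_tool=1.84 Fy=-0.83 Fx=-0.40 w=0.258 Mx=0.04
t=3.58 pos-th=9.6 tool-th=10.3 r=65.7 z=0.0875 Fz_tool=1.47 Fy=-0.03 Fx=0.20 w=0.261 Mx=-0.03
t=3.95 pos-th=13.7 tool-th=14.3 r=65.6 z=0.0875 Fz_tool=1.16 Fy=-0.21 Fx=-0.20 w=0.261 Mx=0.04
```

```bash

python3 -m inch '[[[-2,0,0],[0,0,-2.5],0.74],[[-4,0,0],[0,-0.2,-4.6],0.74],[[-4,0,0],[0,-0.2,-4.6],0.74]]' >/dev/null && python3 chk.py R && python3 -m inch '[[[-2,0,0],[0,0,-2.5],0.74],[[-4,0,0],[0,-0.2,-4.6],0.74],[[-4,0,0],[0,-0.2,-4.6],0.74]]' >/dev/null && python3 chk.py R && python3 -m inch '[[[-2,0,0],[0,0,-2.5],0.74],[[-4,0,0],[0,-0.2,-4.6],0.74],[[-4,0,0],[0,-0.2,-4.6],0.74]]' >/dev/null && python3 chk.py R && python3 -m inch '[[[-2,0,0],[0,0,-2.5],0.74],[[-4,0,0],[0,-0.2,-4.6],0.74],[[-4,0,0],[0,-0.2,-4.6],0.74]]' >/dev/null && python3 chk.py R
```

```text
t=4.33 pos-th=17.9 tool-th=18.3 r=65.5 z=0.0875 Fz_tool=0.35 Fy=-0.30 Fx=0.19 w=0.258 Mx=0.04
t=4.70 pos-th=22.1 tool-th=22.4 r=65.5 z=0.0875 Fz_tool=1.00 Fy=-0.74 Fx=0.58 w=0.264 Mx=0.05
t=5.08 pos-th=26.3 tool-th=26.4 r=65.5 z=0.0875 Fz_tool=1.84 Fy=-0.50 Fx=-0.94 w=0.261 Mx=0.01
t=5.45 pos-th=30.5 tool-th=30.4 r=65.5 z=0.0875 Fz_tool=0.89 Fy=0.08 Fx=-0.81 w=0.256 Mx=0.02
```

Low drag of about 1 N. I'll check with the camera that the lever is following.

```bash
python3 - <<'E'
from h import *
from workcell import camera
c=camera("side"); crop(c,250,130,350,250,6,"pics/s3.png")
E
```

```text
(no output)
```

View pics/s3.png

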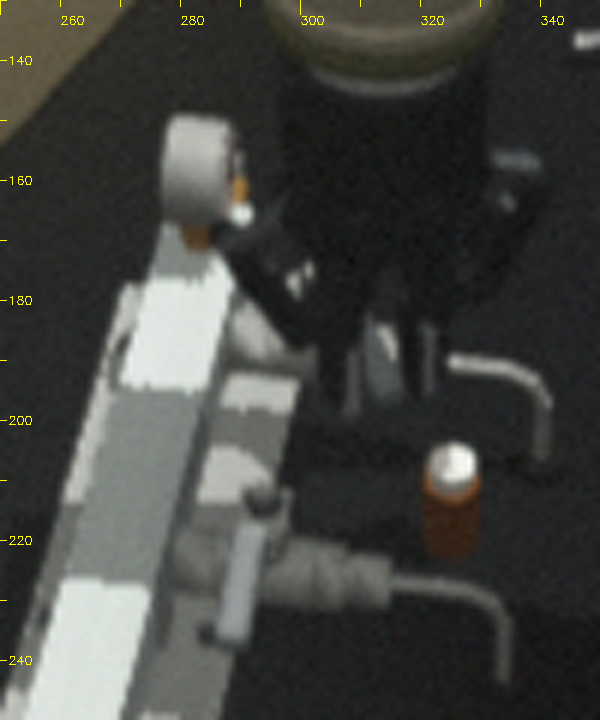

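```bash

python3 -m inch '[[[-2,0,0],[0,0,-2.5],0.74],[[-4,0,0],[0,-0.2,-4.6],0.74],[[-4,0,0],[0,-0.2,-4.6],0.74]]' >/dev/null && python3 chk.py R && python3 -m inch '[[[-2,0,0],[0,0,-2.5],0.74],[[-4,0,0],[0,-0.2,-4.6],0.74],[[-4,0,0],[0,-0.2,-4.6],0.74]]' >/dev/null && python3 chk.py R && python3 -m inch '[[[-2,0,0],[0,0,-2.5],0.74],[[-4,0,0],[0,-0.2,-4.6],0.74],[[-4,0,0],[0,-0.2,-4.6],0.74]]' >/dev/null && python3 chk.py R && python3 -m inch '[[[-2,0,0],[0,0,-2.5],0.74],[[-4,0,0],[0,-0.2,-4.6],0.74],[[-4,0,0],[0,-0.2,-4.6],0.74]]' >/dev/null && python3 chk.py R &&  python3 -m inch '[[[-2,0,0],[0,0,-2.5],0.74],[[-4,0,0],[0,-0.2,-4.6],0.74],[[-4,0,0],[0,-0.2,-4.6],0.74]]' >/dev/null && python3 chk.py R && python3 -m inch '[[[-2,0,0],[0,0,-2.5],0.74],[[-4,0,0],[0,-0.2,-4.6],0.74],[[-4,0,0],[0,-0.2,-4.6],0.74]]' >/dev/null && python3 chk.py R
```

```text
t=5.88 pos-th=34.7 tool-th=34.4 r=65.5 z=0.0875 Fz_tool=1.05 Fy=0.91 Fx=0.58 w=0.259 Mx=0.06
t=6.25 pos-th=38.8 tool-th=38.4 r=65.5 z=0.0875 Fz_tool=1.61 Fy=-0.38 Fx=-0.44 w=0.256 Mx=-0.03
t=6.62 pos-th=43.0 tool-th=42.5 r=65.5 z=0.0875 Fz_tool=1.57 Fy=-0.48 Fx=-1.64 w=0.259 Mx=-0.00
t=7.00 pos-th=47.2 tool-th=46.4 r=65.6 z=0.0875 Fz_tool=1.99 Fy=-0.24 Fx=-0.42 w=0.260 Mx=0.00
t=7.38 pos-th=51.4 tool-th=50.5 r=65.7 z=0.0875 Fz_tool=0.82 Fy=-0.21 Fx=-0.65 w=0.259 Mx=0.04
t=7.75 pos-th=55.6 tool-th=54.5 r=65.8 z=0.0875 Fz_tool=0.50 Fy=-0.17 Fx=0.48 w=0.260 Mx=0.00
```

```bash

python3 -m inch '[[[-2.2,0,0],[0,0,-2.5],0.74],[[-4.2,0,0],[0,-0.2,-4.6],0.74],[[-4.2,0,0],[0,-0.2,-4.6],0.74]]' >/dev/null && python3 chk.py R && python3 -m inch '[[[-2,0,0],[0,0,-2.5],0.74],[[-4.2,0,0],[0,-0.2,-4.6],0.74],[[-4.2,0,0],[0,-0.2,-4.6],0.74]]' >/dev/null && python3 chk.py R && python3 -m inch '[[[-2,0,0],[0,0,-2.5],0.74],[[-4.2,0,0],[0,-0.2,-4.6],0.74],[[-4.2,0,0],[0,-0.2,-4.6],0.74]]' >/dev/null && python3 chk.py R && python3 -m inch '[[[-2,0,0],[0,0,-2.5],0.74],[[-4.2,0,0],[0,-0.2,-4.6],0.74],[[-4.2,0,0],[0,-0.2,-4.6],0.74]]' >/dev/null && python3 chk.py R &&  python3 -m inch '[[[-2,0,0],[0,0,-2.5],0.74],[[-4.2,0,0],[0,-0.2,-4.6],0.74],[[-4.2,0,0],[0,-0.2,-4.6],0.74]]' >/dev/null && python3 chk.py R && python3 -m inch '[[[-2,0,0],[0,0,-2.5],0.74],[[-4.2,0,0],[0,-0.2,-4.6],0.74],[[-4.2,0,0],[0,-0.2,-4.6],0.74]]' >/dev/null && python3 chk.py R
```

```text
t=8.12 pos-th=59.7 tool-th=58.6 r=65.8 z=0.0875 Fz_tool=0.70 Fy=-0.66 Fx=-0.52 w=0.265 Mx=-0.03
t=8.50 pos-th=63.9 tool-th=62.8 r=65.9 z=0.0875 Fz_tool=1.15 Fy=-0.50 Fx=-1.44 w=0.262 Mx=-0.04
t=8.88 pos-th=68.0 tool-th=67.0 r=66.0 z=0.0874 Fz_tool=0.98 Fy=-0.51 Fx=-1.24 w=0.260 Mx=0.01
t=9.25 pos-th=72.1 tool-th=71.2 r=66.1 z=0.0874 Fz_tool=1.44 Fy=-2.35 Fx=-0.33 w=0.259 Mx=0.03
t=9.62 pos-th=76.3 tool-th=75.4 r=66.3 z=0.0873 Fz_tool=1.40 Fy=0.23 Fx=-1.37 w=0.257 Mx=0.02
t=10.00 pos-th=80.5 tool-th=79.6 r=66.4 z=0.0872 Fz_tool=0.85 Fy=0.44 Fx=0.28 w=0.263 Mx=0.02
```

```bash

python3 -m inch '[[[-2.2,0,0],[0,0,-2.5],0.74],[[-4.2,0,0],[0,-0.2,-4.6],0.74],[[-4.2,0,0],[0,-0.2,-4.6],0.74]]' >/dev/null && python3 chk.py R && python3 -m inch '[[[-1.5,0,0],[0,0,-1.8],0.74],[[-3,0,0],[0,-0.2,-3.4],0.74],[[-3,0,0],[0,-0.2,-3.4],0.74]]' >/dev/null && python3 chk.py R 4.5 && python3 -m inch '[[[-1.5,0,0],[0,0,-1.8],0.74],[[-3,0,0],[0,-0.2,-3.4],0.74],[[-3,0,0],[0,-0.2,-3.4],0.74]]' >/dev/null && python3 chk.py R 4.5 && python3 -m inch '[[[-1.5,0,0],[0,0,-1.2],0.74],[[-2,0,0],[0,-0.2,-2.3],0.74],[[-2,0,0],[0,-0.2,-2.3],0.74]]' >/dev/null && python3 chk.py R 4.5
```

```text
t=10.38 pos-th=84.6 tool-th=83.8 r=66.6 z=0.0872 Fz_tool=0.91 Fy=0.02 Fx=-0.70 w=0.265 Mx=-0.03
t=10.75 pos-th=87.7 tool-th=86.8 r=66.6 z=0.0871 Fz_tool=1.51 Fy=0.49 Fx=-1.10 w=0.258 Mx=-0.01
t=11.12 pos-th=90.8 tool-th=89.8 r=66.7 z=0.0870 Fz_tool=1.16 Fy=0.06 Fx=-0.97 w=0.258 Mx=-0.01
t=11.50 pos-th=92.9 tool-th=91.8 r=66.7 z=0.0869 Fz_tool=1.42 Fy=0.30 Fx=-0.08 w=0.264 Mx=0.03
```

```bash

python3 -m inch '[[[-0.5,0,0],[0,0,-0.8],0.74],[[-1,0,0],[0,-0.2,-1.5],0.74],[[-1,0,0],[0,-0.2,-1.5],0.74]]' >/dev/null && python3 chk.py R 4 && python3 -m inch '[[[0,0,0],[0,0,-0.8],0.74],[[0,0,0],[0,0,-1.5],0.74],[[0,0,0],[0,0,-1.5],0.74]]' >/dev/null && python3 chk.py R 4  && python3 -m inch '[[[0,0,0],[0,0,-0.8],0.74],[[0,0,0],[0,0,-1.5],0.74],[[0,0,0],[0,0,-1.5],0.74]]' >/dev/null && python3 chk.py R 4
```

```text
t=11.88 pos-th=94.3 tool-th=92.8 r=66.6 z=0.0869 Fz_tool=1.91 Fy=1.10 Fx=-0.71 w=0.258 Mx=0.01
t=12.25 pos-th=95.7 tool-th=92.8 r=66.7 z=0.0868 Fz_tool=1.97 Fy=1.44 Fx=-1.58 w=0.261 Mx=-0.01
t=12.62 pos-th=97.0 tool-th=92.8 r=66.9 z=0.0868 Fz_tool=1.80 Fy=1.86 Fx=0.64 w=0.259 Mx=0.07
```

```bash
python3 - <<'E'
from h import *
from workcell import camera
c=camera("side"); crop(c,270,110,370,230,6,"pics/s4.png")
E
```

```text
(no output)
```

View pics/s4.png

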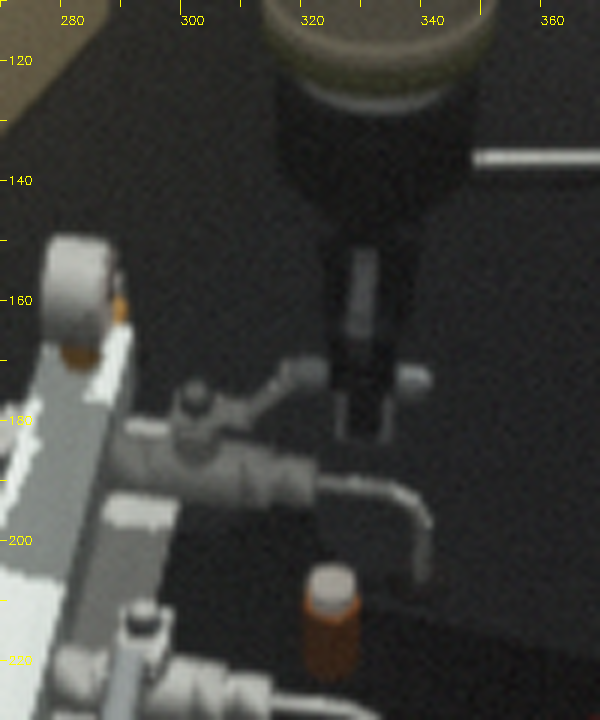

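```bash
python3 - <<'E'
from h import *
c=load("side")
p=p2w(c,340,172.5,.108);d=p[:2]-np.array(PV["R"]);print(p,np.hypot(*d),np.degrees(np.arctan2(d[1],d[0]))%360-YA)
for th in(80,85,90): print(th,w2p(c,[[*grip("R",th,.094)[0],.108]]))
E
```

```text
[ 0.53201172 -0.15461222  0.108     ] 0.08886589780909715 95.00965418341943
80 [[340.50224414 179.42747813]]
85 [[341.35301215 177.17722426]]
90 [[341.90277698 174.89518115]]
```

```bash

python3 -m inch '[[[0,0,0],[0,0,-0.8],0.74],[[0,0,0],[0,0,-1.5],0.74],[[0,0,0],[0,0,-1.5],0.74]]' >/dev/null && python3 chk.py R 4  && python3 -m inch '[[[0,0,0],[0,0,-0.8],0.74],[[0,0,0],[0,0,-1.5],0.74],[[0,0,0],[0,0,-1.5],0.74]]' >/dev/null && python3 chk.py R 4
```

```text
t=13.05 pos-th=98.0 tool-th=92.8 r=67.0 z=0.0868 Fz_tool=3.54 Fy=2.51 Fx=-2.23 w=0.261 Mx=0.04
t=13.43 pos-th=98.9 tool-th=92.8 r=67.2 z=0.0868 Fz_tool=5.01 Fy=3.00 Fx=-1.70 w=0.257 Mx=-0.01
```

```bash

python3 -m inch '[[[0,0,0],[0,0,3],0.74],[[0,0,0],[0,0,6.5],0.7],[[0,0,0],[0,0,6.5],0.5],[[0,0,0],[-20,0,6.5],0.4],[[0,0,0],[-55,0,6.5],0.4],[[0,0,0],[-75,0,6.5],0.4],[[0,0,0],[-75,0,6.5],0.4]]'
python3 - <<'E'
from h import *
g,az=grip("M",2); print(g,rel([*g,.16],az))
from workcell import camera
c=camera("top"); crop(c,245,165,405,265,5,"pics/t5.png"); c=camera("side"); crop(c,230,120,360,290,3,"pics/s5.png")
E
```

```text
clock: 14.3
position: [0.5541, -0.1473, 0.1638]
ee_rot: [-0.554, 0.438, 0.556, 0.438]
ft_force: [0.2, 0.0, -0.3]
grip_width: 0.602
[0.58020255 0.05661051] ([90.8, 0.0, -0.1], [4.0, -72.8, 192.3])
```

View pics/s5.png

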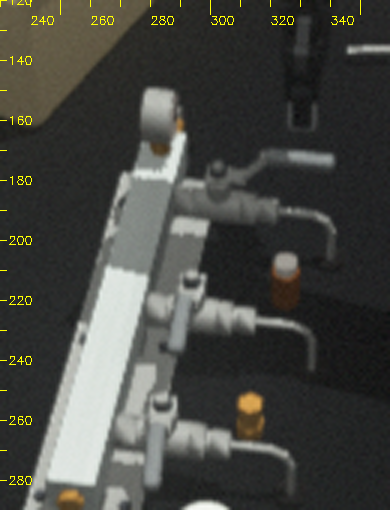

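```bash

python3 -m inch '[[[10,0,0],[0,-8,22],0.4],[[20,0,0],[0,-16,44],0.4],[[30,0,0],[0,-24,66],0.4],[[40,0,0],[0,-32,88],0.4],[[50,0,0],[2,-40,108],0.4],[[60,0,0],[3,-48,130],0.4],[[70,0,0],[4,-56,152],0.4],[[80,0,0],[4,-65,174],0.4],[[90.8,0,0],[4,-72.8,192],0.4],[[90.8,0,0],[4,-72.8,192],0.4]]'
python3 - <<'E'
from h import *
g,az=grip("M",2); print(rel([*g,.087],az))
E
```

```text
clock: 15.65
position: [0.5784, 0.058, 0.1567]
ee_rot: [-0.078, 0.705, 0.08, 0.7]
ft_force: [-0.5, -0.1, 0.6]
grip_width: 0.598
([0.3, -0.3, -0.2], [69.7, -2.1, 1.9])
```

```bash

python3 -m inch '[[[0,0,0],[20,-2,2],0.4],[[0,0,0],[45,-2,2],0.4],[[0,0,0],[69,-2,2],0.4],[[0,0,0],[69,-2,2],0.6],[[0,0,0],[69,-2,2],0.74],[[0,0,0],[69,-2,2],0.74],[[0,0,0],[69,-2,2],0.74]]'
python3 chk.py M
python3 - <<'E'
from h import *
from workcell import camera
c=camera("side"); crop(c,240,150,340,270,6,"pics/s6.png")
E
```

```text
clock: 16.52
position: [0.5807, 0.0567, 0.0884]
ee_rot: [-0.078, 0.704, 0.08, 0.701]
ft_force: [0.5, -0.1, 0.8]
grip_width: 0.265
t=16.52 pos-th=1.6 tool-th=2.3 r=66.0 z=0.0884 Fz_tool=0.45 Fy=-0.18 Fx=-0.79 w=0.265 Mx=-0.00
```

View pics/s6.png

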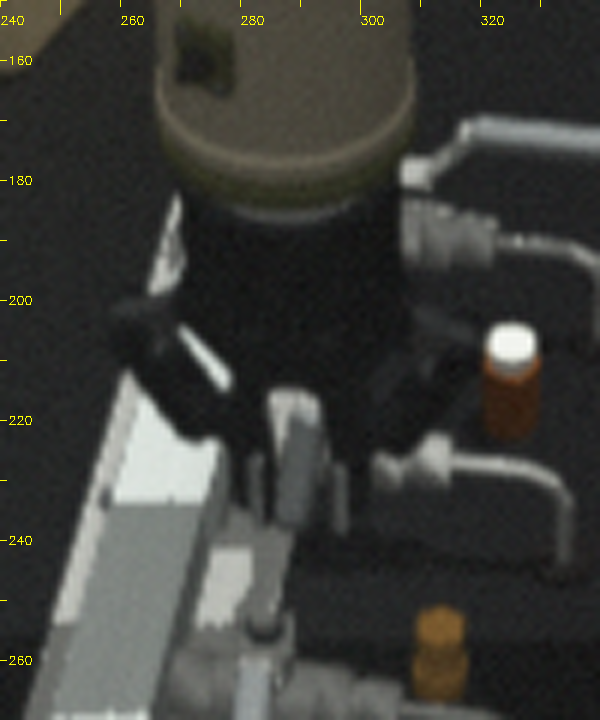

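```bash

python3 -m inch '[[[-2,0,0],[0.5,0,-2.5],0.74],[[-4,0,0],[1,0,-4.6],0.74],[[-4,0,0],[1,0,-4.6],0.74]]' >/dev/null && python3 chk.py M && python3 -m inch '[[[-2,0,0],[0,0,-2.5],0.74],[[-4,0,0],[0,-0.2,-4.6],0.74],[[-4,0,0],[0,-0.2,-4.6],0.74]]' >/dev/null && python3 chk.py M && python3 -m inch '[[[-2,0,0],[0,0,-2.5],0.74],[[-4,0,0],[0,-0.2,-4.6],0.74],[[-4,0,0],[0,-0.2,-4.6],0.74]]' >/dev/null && python3 chk.py M && python3 -m inch '[[[-2,0,0],[0,0,-2.5],0.74],[[-4,0,0],[0,-0.2,-4.6],0.74],[[-4,0,0],[0,-0.2,-4.6],0.74]]' >/dev/null && python3 chk.py M &&  python3 -m inch '[[[-2,0,0],[0,0,-2.5],0.74],[[-4,0,0],[0,-0.2,-4.6],0.74],[[-4,0,0],[0,-0.2,-4.6],0.74]]' >/dev/null && python3 chk.py M && python3 -m inch '[[[-2,0,0],[0,0,-2.5],0.74],[[-4,0,0],[0,-0.2,-4.6],0.74],[[-4,0,0],[0,-0.2,-4.6],0.74]]' >/dev/null && python3 chk.py M
```

```text
t=16.95 pos-th=5.3 tool-th=6.3 r=66.0 z=0.0877 Fz_tool=1.99 Fy=-0.50 Fx=-1.49 w=0.264 Mx=-0.02
t=17.32 pos-th=9.3 tool-th=10.4 r=65.8 z=0.0878 Fz_tool=3.12 Fy=-0.76 Fx=-0.72 w=0.260 Mx=0.05
t=17.70 pos-th=13.5 tool-th=14.4 r=65.7 z=0.0878 Fz_tool=4.24 Fy=-0.94 Fx=-0.09 w=0.257 Mx=-0.00
t=18.07 pos-th=17.7 tool-th=18.4 r=65.6 z=0.0878 Fz_tool=3.45 Fy=-1.01 Fx=0.59 w=0.258 Mx=0.04
t=18.45 pos-th=21.8 tool-th=22.5 r=65.6 z=0.0878 Fz_tool=2.40 Fy=-2.06 Fx=-0.33 w=0.261 Mx=0.06
t=18.82 pos-th=26.0 tool-th=26.5 r=65.5 z=0.0878 Fz_tool=3.02 Fy=-2.07 Fx=0.45 w=0.263 Mx=0.05
```

Drag is about 3 N. I'll continue in 3.5° steps.

```bash

python3 -m inch '[[[-2,0,0],[0,0,-2],0.74],[[-3.5,0,0],[0,-0.2,-4],0.74],[[-3.5,0,0],[0,-0.2,-4],0.74]]' >/dev/null && python3 chk.py M && python3 -m inch '[[[-2,0,0],[0,0,-2],0.74],[[-3.5,0,0],[0,-0.1,-4],0.74],[[-3.5,0,0],[0,-0.1,-4],0.74]]' >/dev/null && python3 chk.py M && python3 -m inch '[[[-2,0,0],[0,0,-2],0.74],[[-3.5,0,0],[0,-0.1,-4],0.74],[[-3.5,0,0],[0,-0.1,-4],0.74]]' >/dev/null && python3 chk.py M && python3 -m inch '[[[-2,0,0],[0,0,-2],0.74],[[-3.5,0,0],[0,-0.1,-4],0.74],[[-3.5,0,0],[0,-0.1,-4],0.74]]' >/dev/null && python3 chk.py M && python3 -m inch '[[[-2,0,0],[0,0,-2],0.74],[[-3.5,0,0],[0,-0.1,-4],0.74],[[-3.5,0,0],[0,-0.1,-4],0.74]]' >/dev/null && python3 chk.py M && python3 -m inch '[[[-2,0,0],[0,0,-2],0.74],[[-3.5,0,0],[0,-0.1,-4],0.74],[[-3.5,0,0],[0,-0.1,-4],0.74]]' >/dev/null && python3 chk.py M && python3 -m inch '[[[-2,0,0],[0,0,-2],0.74],[[-3.5,0,0],[0,-0.1,-4],0.74],[[-3.5,0,0],[0,-0.1,-4],0.74]]' >/dev/null && python3 chk.py M && python3 -m inch '[[[-2,0,0],[0,0,-2],0.74],[[-3.5,0,0],[0,-0.1,-4],0.74],[[-3.5,0,0],[0,-0.1,-4],0.74]]' >/dev/null && python3 chk.py M
```

```text
t=19.20 pos-th=29.6 tool-th=30.0 r=65.4 z=0.0878 Fz_tool=3.43 Fy=-1.20 Fx=1.51 w=0.263 Mx=0.05
t=19.57 pos-th=33.3 tool-th=33.6 r=65.5 z=0.0878 Fz_tool=3.41 Fy=-1.85 Fx=1.55 w=0.261 Mx=0.02
t=19.95 pos-th=36.9 tool-th=37.1 r=65.5 z=0.0878 Fz_tool=3.10 Fy=-2.01 Fx=1.97 w=0.258 Mx=0.02
t=20.32 pos-th=40.6 tool-th=40.6 r=65.6 z=0.0879 Fz_tool=3.16 Fy=-1.76 Fx=0.41 w=0.262 Mx=0.04
t=20.70 pos-th=44.2 tool-th=44.1 r=65.6 z=0.0879 Fz_tool=1.95 Fy=-1.66 Fx=-0.38 w=0.260 Mx=0.03
t=21.07 pos-th=47.8 tool-th=47.6 r=65.7 z=0.0878 Fz_tool=2.44 Fy=-1.49 Fx=1.65 w=0.262 Mx=-0.02
t=21.45 pos-th=51.5 tool-th=51.2 r=65.8 z=0.0879 Fz_tool=2.97 Fy=-2.13 Fx=0.69 w=0.259 Mx=0.04
t=21.82 pos-th=55.1 tool-th=54.7 r=66.0 z=0.0878 Fz_tool=2.45 Fy=-2.32 Fx=0.48 w=0.261 Mx=0.07
```

```bash

python3 -m inch '[[[-2,0,0],[0,0,-2],0.74],[[-3.5,0,0],[0,-0.2,-4],0.74],[[-3.5,0,0],[0,-0.2,-4],0.74]]' >/dev/null && python3 chk.py M && python3 -m inch '[[[-2,0,0],[0,0,-2],0.74],[[-3.5,0,0],[0,-0.2,-4],0.74],[[-3.5,0,0],[0,-0.2,-4],0.74]]' >/dev/null && python3 chk.py M && python3 -m inch '[[[-2,0,0],[0,0,-2],0.74],[[-3.5,0,0],[0,-0.2,-4],0.74],[[-3.5,0,0],[0,-0.2,-4],0.74]]' >/dev/null && python3 chk.py M && python3 -m inch '[[[-2,0,0],[0,0,-2],0.74],[[-3.5,0,0],[0,-0.2,-4],0.74],[[-3.5,0,0],[0,-0.2,-4],0.74]]' >/dev/null && python3 chk.py M && python3 -m inch '[[[-2,0,0],[0,0,-2],0.74],[[-3.5,0,0],[0,-0.2,-4],0.74],[[-3.5,0,0],[0,-0.2,-4],0.74]]' >/dev/null && python3 chk.py M && python3 -m inch '[[[-2,0,0],[0,0,-2],0.74],[[-3.5,0,0],[0,-0.2,-4],0.74],[[-3.5,0,0],[0,-0.2,-4],0.74]]' >/dev/null && python3 chk.py M && python3 -m inch '[[[-2,0,0],[0,0,-2],0.74],[[-3.5,0,0],[0,-0.2,-4],0.74],[[-3.5,0,0],[0,-0.2,-4],0.74]]' >/dev/null && python3 chk.py M && python3 -m inch '[[[-2,0,0],[0,0,-2],0.74],[[-3.5,0,0],[0,-0.2,-4],0.74],[[-3.5,0,0],[0,-0.2,-4],0.74]]' >/dev/null && python3 chk.py M
```

```text
t=22.20 pos-th=58.7 tool-th=58.2 r=66.0 z=0.0878 Fz_tool=2.25 Fy=-1.71 Fx=0.34 w=0.259 Mx=0.05
t=22.57 pos-th=62.3 tool-th=61.7 r=66.1 z=0.0878 Fz_tool=3.19 Fy=-1.19 Fx=-0.30 w=0.261 Mx=0.06
t=22.95 pos-th=66.0 tool-th=65.2 r=66.1 z=0.0878 Fz_tool=2.74 Fy=-1.19 Fx=-1.71 w=0.260 Mx=0.01
t=23.32 pos-th=69.6 tool-th=68.8 r=66.3 z=0.0878 Fz_tool=3.04 Fy=-0.16 Fx=-0.73 w=0.260 Mx=0.06
t=23.70 pos-th=73.2 tool-th=72.3 r=66.4 z=0.0877 Fz_tool=2.56 Fy=-0.49 Fx=-1.92 w=0.260 Mx=0.01
t=24.07 pos-th=76.9 tool-th=75.8 r=66.5 z=0.0877 Fz_tool=2.81 Fy=-0.91 Fx=-3.24 w=0.259 Mx=-0.03
t=24.45 pos-th=80.5 tool-th=79.3 r=66.6 z=0.0876 Fz_tool=2.70 Fy=0.29 Fx=-2.59 w=0.257 Mx=0.01
t=24.82 pos-th=84.1 tool-th=82.8 r=66.8 z=0.0875 Fz_tool=3.30 Fy=0.11 Fx=-2.88 w=0.258 Mx=0.03
```

```bash

python3 -m inch '[[[-2,0,0],[0,0,-2],0.74],[[-3.5,0,0],[0,-0.4,-4],0.74],[[-3.5,0,0],[0,-0.4,-4],0.74]]' >/dev/null && python3 chk.py M && python3 -m inch '[[[-2,0,0],[0,0,-2],0.74],[[-3.5,0,0],[0,-0.4,-4],0.74],[[-3.5,0,0],[0,-0.4,-4],0.74]]' >/dev/null && python3 chk.py M && python3 -m inch '[[[-1,0,0],[0,0,-1],0.74],[[-2,0,0],[0,-0.4,-2],0.74],[[-2,0,0],[0,-0.4,-2],0.74]]' >/dev/null && python3 chk.py M 5 && python3 -m inch '[[[-1,0,0],[0,0,-1],0.74],[[-1,0,0],[0,-0.4,-2],0.74],[[-1,0,0],[0,-0.4,-2],0.74]]' >/dev/null && python3 chk.py M 5 && python3 -m inch '[[[0,0,0],[0,0,-1],0.74],[[0,0,0],[0,-0.3,-2],0.74],[[0,0,0],[0,-0.3,-2],0.74]]' >/dev/null && python3 chk.py M 5 && python3 -m inch '[[[0,0,0],[0,0,-1],0.74],[[0,0,0],[0,-0.3,-1.5],0.74],[[0,0,0],[0,-0.3,-1.5],0.74]]' >/dev/null && python3 chk.py M 5
```

```text
t=25.20 pos-th=87.8 tool-th=86.3 r=66.8 z=0.0874 Fz_tool=2.96 Fy=0.34 Fx=-2.97 w=0.260 Mx=0.01
t=25.57 pos-th=91.5 tool-th=89.8 r=66.8 z=0.0872 Fz_tool=3.38 Fy=0.87 Fx=-2.67 w=0.259 Mx=0.00
t=25.95 pos-th=93.3 tool-th=91.8 r=66.7 z=0.0871 Fz_tool=3.32 Fy=1.66 Fx=-2.18 w=0.259 Mx=0.04
t=26.32 pos-th=95.0 tool-th=92.8 r=66.5 z=0.0870 Fz_tool=4.01 Fy=2.10 Fx=-1.16 w=0.259 Mx=0.02
t=26.70 pos-th=96.9 tool-th=92.8 r=66.5 z=0.0868 Fz_tool=3.64 Fy=2.18 Fx=-0.37 w=0.258 Mx=0.01
t=27.07 pos-th=98.2 tool-th=92.8 r=66.4 z=0.0867 Fz_tool=3.09 Fy=2.61 Fx=-0.95 w=0.261 Mx=-0.01
```

```bash

python3 -m inch '[[[0,0,0],[0,0,-1],0.74],[[0,0,0],[0,-0.3,-1.5],0.74],[[0,0,0],[0,-0.3,-1.5],0.74]]' >/dev/null && python3 chk.py M 5.5 && python3 -m inch '[[[0,0,0],[0,0,-1],0.74],[[0,0,0],[0,-0.3,-1.5],0.74],[[0,0,0],[0,-0.3,-1.5],0.74]]' >/dev/null && python3 chk.py M 5.5
```

```text
t=27.45 pos-th=99.1 tool-th=92.8 r=66.4 z=0.0867 Fz_tool=5.67 Fy=3.95 Fx=-2.50 w=0.260 Mx=0.03
```

Stop reached: the force rises at pos ≈ 98.5. Easing off, lifting and looking.

```bash

python3 -m inch '[[[0,0,0],[0,0,3],0.74],[[0,0,0],[0,0,6.5],0.7],[[0,0,0],[0,0,6.5],0.5],[[0,0,0],[-20,0,6.5],0.4],[[0,0,0],[-55,0,6.5],0.4],[[0,0,0],[-75,0,6.5],0.4],[[0,0,0],[-75,0,6.5],0.4]]'
python3 - <<'E'
from h import *
g,az=grip("L",5); print(g,rel([*g,.16],az))
from workcell import camera
c=camera("side"); crop(c,230,120,360,310,3,"pics/s7.png")
E
```

```text
clock: 28.32
position: [0.5325, -0.0244, 0.1635]
ee_rot: [-0.552, 0.439, 0.558, 0.437]
ft_force: [0.0, -0.0, -0.5]
grip_width: 0.601
[0.55385129 0.17866873] ([87.8, -0.1, -0.6], [3.9, -67.9, 192.5])
```

View pics/s7.png

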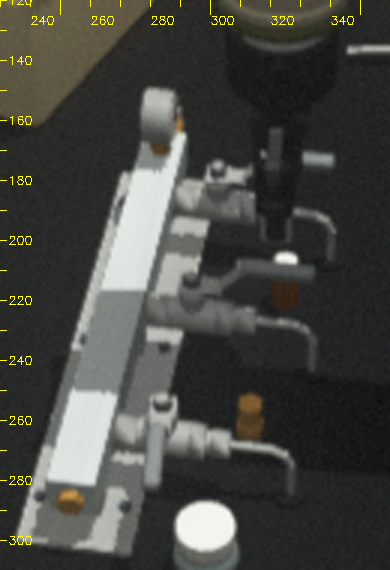

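```bash

python3 -m inch '[[[10,0,0],[0,-8,22],0.4],[[20,0,0],[0,-16,44],0.4],[[30,0,0],[0,-24,66],0.4],[[40,0,0],[0,-32,88],0.4],[[50,0,0],[2,-40,108],0.4],[[60,0,0],[3,-48,130],0.4],[[70,0,0],[4,-56,152],0.4],[[80,0,0],[4,-62,174],0.4],[[88,0,0],[4,-68,192],0.4],[[88,0,0],[4,-68,192],0.4]]'
python3 - <<'E'
from h import *
g,az=grip("L",5); print(rel([*g,.087],az))
E
```

```text
clock: 29.62
position: [0.5525, 0.1794, 0.1576]
ee_rot: [-0.094, 0.705, 0.098, 0.696]
ft_force: [-1.2, -1.0, 0.6]
grip_width: 0.599
([0.0, -0.6, -0.4], [70.5, -1.5, 1.9])
```

```bash

python3 -m inch '[[[0,0,0],[20,-1,2],0.4],[[0,0,0],[45,-1,2],0.4],[[0,-0.6,-0.4],[70,-1,2],0.4],[[0,-0.6,-0.4],[70,-1,2],0.6],[[0,-0.6,-0.4],[70,-1,2],0.74],[[0,-0.6,-0.4],[70,-1,2],0.74],[[0,-0.6,-0.4],[70,-1,2],0.74]]'
python3 chk.py L
python3 - <<'E'
from h import *
from workcell import camera
c=camera("side"); crop(c,230,190,330,310,6,"pics/s8.png")
E
```

```text
clock: 30.5
position: [0.5542, 0.1792, 0.0882]
ee_rot: [-0.096, 0.7, 0.096, 0.701]
ft_force: [-0.2, -1.1, 0.5]
grip_width: 0.26
t=30.50 pos-th=4.6 tool-th=5.0 r=66.4 z=0.0882 Fz_tool=-0.46 Fy=-1.03 Fx=-0.46 w=0.260 Mx=0.05
```

View pics/s8.png

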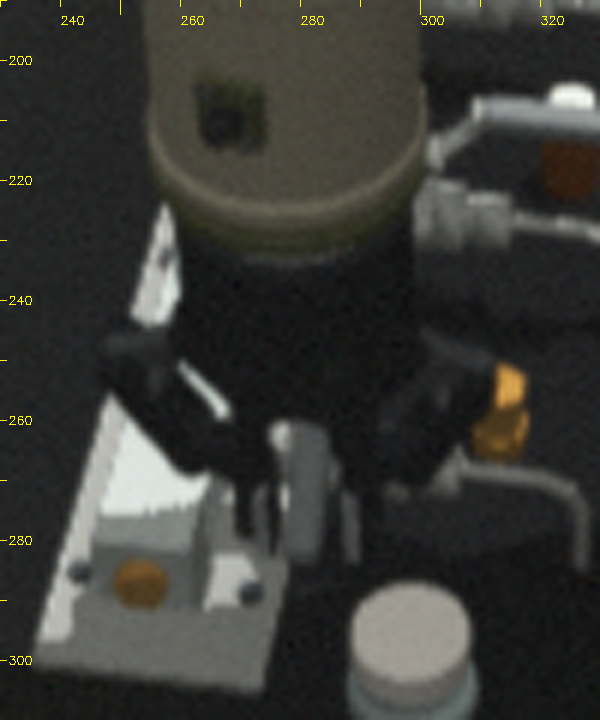

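```bash

python3 -m inch '[[[-1.5,0,0],[1,0,-1.7],0.74],[[-3,0,0],[1,0,-3.5],0.74],[[-3,0,0],[1,0,-3.5],0.74]]' >/dev/null && python3 chk.py L 6 && python3 -m inch '[[[-1.5,0,0],[0,0,-1.7],0.74],[[-3,0,0],[0,-0.1,-3.5],0.74],[[-3,0,0],[0,-0.1,-3.5],0.74]]' >/dev/null && python3 chk.py L 6 && python3 -m inch '[[[-1.5,0,0],[0,0,-1.7],0.74],[[-3,0,0],[0,-0.1,-3.5],0.74],[[-3,0,0],[0,-0.1,-3.5],0.74]]' >/dev/null && python3 chk.py L 6 && python3 -m inch '[[[-1.5,0,0],[0,0,-1.7],0.74],[[-3,0,0],[0,-0.1,-3.5],0.74],[[-3,0,0],[0,-0.1,-3.5],0.74]]' >/dev/null && python3 chk.py L 6 && python3 -m inch '[[[-1.5,0,0],[0,0,-1.7],0.74],[[-3,0,0],[0,-0.1,-3.5],0.74],[[-3,0,0],[0,-0.1,-3.5],0.74]]' >/dev/null && python3 chk.py L 6 && python3 -m inch '[[[-1.5,0,0],[0,0,-1.7],0.74],[[-3,0,0],[0,-0.1,-3.5],0.74],[[-3,0,0],[0,-0.1,-3.5],0.74]]' >/dev/null && python3 chk.py L 6 && python3 -m inch '[[[-1.5,0,0],[0,0,-1.7],0.74],[[-3,0,0],[0,-0.1,-3.5],0.74],[[-3,0,0],[0,-0.1,-3.5],0.74]]' >/dev/null && python3 chk.py L 6 && python3 -m inch '[[[-1.5,0,0],[0,0,-1.7],0.74],[[-3,0,0],[0,-0.1,-3.5],0.74],[[-3,0,0],[0,-0.1,-3.5],0.74]]' >/dev/null && python3 chk.py L 6
```

```text
t=30.93 pos-th=7.8 tool-th=8.1 r=66.5 z=0.0871 Fz_tool=-0.11 Fy=0.13 Fx=-0.10 w=0.260 Mx=-0.00
t=31.30 pos-th=10.7 tool-th=11.1 r=66.4 z=0.0872 Fz_tool=2.47 Fy=-0.02 Fx=0.62 w=0.260 Mx=-0.01
t=31.68 pos-th=13.8 tool-th=14.1 r=66.3 z=0.0872 Fz_tool=2.12 Fy=-0.94 Fx=1.38 w=0.263 Mx=0.02
t=32.05 pos-th=17.0 tool-th=17.1 r=66.2 z=0.0872 Fz_tool=1.29 Fy=-0.94 Fx=1.33 w=0.259 Mx=0.02
t=32.42 pos-th=20.1 tool-th=20.2 r=66.2 z=0.0872 Fz_tool=1.15 Fy=-0.73 Fx=1.16 w=0.259 Mx=0.00
t=32.80 pos-th=23.3 tool-th=23.2 r=66.2 z=0.0872 Fz_tool=1.84 Fy=-0.76 Fx=1.61 w=0.256 Mx=0.08
t=33.17 pos-th=26.4 tool-th=26.2 r=66.2 z=0.0872 Fz_tool=1.33 Fy=-1.56 Fx=0.02 w=0.262 Mx=-0.04
t=33.55 pos-th=29.5 tool-th=29.3 r=66.2 z=0.0873 Fz_tool=1.50 Fy=-0.89 Fx=-0.96 w=0.256 Mx=0.04
```

Drag is about 1.5 N, so I'll gate at 5 N.

```bash

python3 -m inch '[[[-1.5,0,0],[0,0,-1.7],0.74],[[-3,0,0],[0,-0.1,-3.5],0.74],[[-3,0,0],[0,-0.1,-3.5],0.74]]' >/dev/null && python3 chk.py L 5 && python3 -m inch '[[[-1.5,0,0],[0,0,-1.7],0.74],[[-3,0,0],[0,-0.1,-3.5],0.74],[[-3,0,0],[0,-0.1,-3.5],0.74]]' >/dev/null && python3 chk.py L 5 && python3 -m inch '[[[-1.5,0,0],[0,0,-1.7],0.74],[[-3,0,0],[0,-0.1,-3.5],0.74],[[-3,0,0],[0,-0.1,-3.5],0.74]]' >/dev/null && python3 chk.py L 5 && python3 -m inch '[[[-1.5,0,0],[0,0,-1.7],0.74],[[-3,0,0],[0,-0.1,-3.5],0.74],[[-3,0,0],[0,-0.1,-3.5],0.74]]' >/dev/null && python3 chk.py L 5 && python3 -m inch '[[[-1.5,0,0],[0,0,-1.7],0.74],[[-3,0,0],[0,-0.1,-3.5],0.74],[[-3,0,0],[0,-0.1,-3.5],0.74]]' >/dev/null && python3 chk.py L 5 && python3 -m inch '[[[-1.5,0,0],[0,0,-1.7],0.74],[[-3,0,0],[0,-0.1,-3.5],0.74],[[-3,0,0],[0,-0.1,-3.5],0.74]]' >/dev/null && python3 chk.py L 5 && python3 -m inch '[[[-1.5,0,0],[0,0,-1.7],0.74],[[-3,0,0],[0,-0.1,-3.5],0.74],[[-3,0,0],[0,-0.1,-3.5],0.74]]' >/dev/null && python3 chk.py L 5 && python3 -m inch '[[[-1.5,0,0],[0,0,-1.7],0.74],[[-3,0,0],[0,-0.1,-3.5],0.74],[[-3,0,0],[0,-0.1,-3.5],0.74]]' >/dev/null && python3 chk.py L 5
```

```text
t=33.92 pos-th=32.7 tool-th=32.3 r=66.2 z=0.0873 Fz_tool=1.68 Fy=-1.08 Fx=-0.19 w=0.264 Mx=0.08
t=34.30 pos-th=35.8 tool-th=35.3 r=66.3 z=0.0873 Fz_tool=2.39 Fy=-1.19 Fx=0.17 w=0.255 Mx=0.08
t=34.67 pos-th=39.0 tool-th=38.3 r=66.3 z=0.0873 Fz_tool=1.46 Fy=-1.34 Fx=0.62 w=0.261 Mx=0.03
t=35.05 pos-th=42.1 tool-th=41.4 r=66.4 z=0.0873 Fz_tool=1.62 Fy=-0.88 Fx=1.02 w=0.261 Mx=0.03
t=35.42 pos-th=44.4 tool-th=44.4 r=66.1 z=0.0876 Fz_tool=7.56 Fy=-3.03 Fx=3.30 w=0.257 Mx=0.16
```

```bash

python3 -m inch '[[[0,0,0],[0,0,-1.2],0.74],[[0,0,0],[0,0,-1.2],0.74],[[0,0,0],[0,0,-1.2],0.74]]' ; python3 chk.py L
```

```text
clock: 35.8
position: [0.5173, 0.1527, 0.0877]
ee_rot: [-0.327, 0.625, 0.327, 0.628]
ft_force: [6.3, 4.5, -4.9]
grip_width: 0.257
t=35.80 pos-th=44.7 tool-th=44.5 r=66.1 z=0.0877 Fz_tool=7.23 Fy=-2.60 Fx=4.97 w=0.257 Mx=0.09
```

```bash

python3 -m inch '[[[0,0,0],[0,0,-1.5],0.74],[[0,0,0],[0,0,-2.5],0.74],[[0,0,0],[0,0,-2.5],0.74]]' >/dev/null; python3 chk.py L
```

```text
t=36.17 pos-th=45.8 tool-th=44.6 r=66.1 z=0.0877 Fz_tool=9.83 Fy=-3.93 Fx=6.81 w=0.259 Mx=0.14
```

```bash

python3 -m inch '[[[2,0,0],[0,0,4],0.74],[[6,0,0],[0,-0.2,9],0.74],[[6,0,0],[0,-0.2,9],0.74]]' >/dev/null; python3 chk.py L && python3 -m inch '[[[3,0,0],[0,0,3],0.74],[[5,0,0],[0,-0.2,5.7],0.74],[[5,0,0],[0,-0.2,5.7],0.74]]' >/dev/null && python3 chk.py L && python3 -m inch '[[[2.5,0,0],[0,0,2.5],0.74],[[4,0,0],[0,-0.2,4.6],0.74],[[4,0,0],[0,-0.2,4.6],0.74]]' >/dev/null && python3 chk.py L 5 && python3 -m inch '[[[2.5,0,0],[0,0,2.5],0.74],[[4,0,0],[0,-0.2,4.6],0.74],[[4,0,0],[0,-0.2,4.6],0.74]]' >/dev/null && python3 chk.py L 5 && python3 -m inch '[[[2.5,0,0],[0,0,2.5],0.74],[[4,0,0],[0,-0.2,4.6],0.74],[[4,0,0],[0,-0.2,4.6],0.74]]' >/dev/null && python3 chk.py L 5 && python3 -m inch '[[[2.5,0,0],[0,0,2.5],0.74],[[4,0,0],[0,-0.2,4.6],0.74],[[4,0,0],[0,-0.2,4.6],0.74]]' >/dev/null && python3 chk.py L 5
```

```text
t=36.55 pos-th=38.3 tool-th=38.7 r=66.8 z=0.0876 Fz_tool=0.12 Fy=0.67 Fx=0.23 w=0.259 Mx=0.03
t=36.92 pos-th=33.6 tool-th=33.8 r=67.0 z=0.0875 Fz_tool=-0.47 Fy=0.64 Fx=0.77 w=0.258 Mx=0.02
t=37.30 pos-th=29.9 tool-th=29.8 r=67.0 z=0.0874 Fz_tool=-3.01 Fy=0.68 Fx=-1.61 w=0.257 Mx=0.02
t=37.67 pos-th=25.9 tool-th=25.9 r=67.0 z=0.0874 Fz_tool=-1.82 Fy=0.40 Fx=-0.77 w=0.258 Mx=-0.04
t=38.05 pos-th=21.9 tool-th=21.9 r=67.1 z=0.0874 Fz_tool=-2.39 Fy=0.05 Fx=-1.20 w=0.257 Mx=-0.02
t=38.42 pos-th=17.9 tool-th=17.9 r=67.1 z=0.0874 Fz_tool=-2.23 Fy=0.48 Fx=-1.01 w=0.260 Mx=-0.02
```

```bash

python3 -m inch '[[[2.5,0,0],[0,0,2.5],0.74],[[4,0,0],[0,-0.2,4.6],0.74],[[4,0,0],[0,-0.2,4.6],0.74]]' >/dev/null; python3 chk.py L 5 && python3 -m inch '[[[2.5,0,0],[0,0,2.5],0.74],[[4,0,0],[0,-0.2,4.6],0.74],[[4,0,0],[0,-0.2,4.6],0.74]]' >/dev/null && python3 chk.py L 5 && python3 -m inch '[[[2.5,0,0],[0,0,2.5],0.74],[[4,0,0],[0,-0.2,4.6],0.74],[[4,0,0],[0,-0.2,4.6],0.74]]' >/dev/null && python3 chk.py L 5 && python3 -m inch '[[[2.5,0,0],[0,0,2.5],0.74],[[4,0,0],[0,-0.2,4.6],0.74],[[4,0,0],[0,-0.2,4.6],0.74]]' >/dev/null && python3 chk.py L 5 && python3 -m inch '[[[1,0,0],[0,0,1.5],0.74],[[2,0,0],[0,-0.2,3],0.74],[[2,0,0],[0,-0.2,3],0.74]]' >/dev/null && python3 chk.py L 4.5 && python3 -m inch '[[[1,0,0],[0,0,1.5],0.74],[[2,0,0],[0,-0.2,2.5],0.74],[[2,0,0],[0,-0.2,2.5],0.74]]' >/dev/null && python3 chk.py L 4.5
```

```text
t=38.80 pos-th=13.9 tool-th=14.0 r=67.1 z=0.0874 Fz_tool=-3.04 Fy=0.31 Fx=-0.98 w=0.262 Mx=-0.00
t=39.17 pos-th=10.0 tool-th=10.0 r=67.3 z=0.0874 Fz_tool=-2.61 Fy=0.28 Fx=-0.81 w=0.258 Mx=-0.06
t=39.55 pos-th=6.0 tool-th=6.0 r=67.4 z=0.0874 Fz_tool=-1.33 Fy=-0.13 Fx=-1.41 w=0.261 Mx=0.02
t=39.92 pos-th=2.0 tool-th=2.1 r=67.4 z=0.0874 Fz_tool=-3.12 Fy=0.70 Fx=-1.18 w=0.257 Mx=0.00
t=40.30 pos-th=-0.6 tool-th=0.1 r=67.5 z=0.0874 Fz_tool=-3.02 Fy=1.27 Fx=-1.10 w=0.258 Mx=-0.01
t=40.67 pos-th=-2.8 tool-th=-1.9 r=67.6 z=0.0875 Fz_tool=-2.42 Fy=1.74 Fx=-1.15 w=0.262 Mx=0.01
```

```bash

python3 -m inch '[[[0,0,0],[0,0,1],0.74],[[1,0,0],[0,-0.2,2],0.74],[[1,0,0],[0,-0.2,2],0.74]]' >/dev/null; python3 chk.py L 4.5 && python3 -m inch '[[[0,0,0],[0,0,1],0.74],[[0,0,0],[0,-0.2,2],0.74],[[0,0,0],[0,-0.2,2],0.74]]' >/dev/null && python3 chk.py L 4.5 && python3 -m inch '[[[0,0,0],[0,0,1],0.74],[[0,0,0],[0,-0.2,1.5],0.74],[[0,0,0],[0,-0.2,1.5],0.74]]' >/dev/null && python3 chk.py L 4.5  && python3 -m inch '[[[0,0,0],[0,0,1],0.74],[[0,0,0],[0,-0.2,1.5],0.74],[[0,0,0],[0,-0.2,1.5],0.74]]' >/dev/null && python3 chk.py L 4.5
```

```text
t=41.05 pos-th=-4.6 tool-th=-3.0 r=67.5 z=0.0874 Fz_tool=-2.91 Fy=2.43 Fx=-0.54 w=0.263 Mx=-0.01
t=41.42 pos-th=-6.3 tool-th=-3.0 r=67.4 z=0.0874 Fz_tool=-2.29 Fy=2.56 Fx=0.30 w=0.261 Mx=-0.02
t=41.80 pos-th=-7.5 tool-th=-2.9 r=67.5 z=0.0874 Fz_tool=-3.77 Fy=2.32 Fx=0.52 w=0.259 Mx=0.02
t=42.17 pos-th=-8.4 tool-th=-2.9 r=67.7 z=0.0873 Fz_tool=-4.95 Fy=2.35 Fx=-2.69 w=0.259 Mx=-0.02
```

The closed stop is felt at pos ≈ -7. Easing off, lifting and looking.

```bash

python3 -m inch '[[[0,0,0],[0,0,-3],0.74],[[0,0,0],[0,0,-7],0.7],[[0,0,0],[0,0,-7],0.5],[[0,0,0],[-20,0,-7],0.4],[[0,0,0],[-55,0,-7],0.4],[[0,0,0],[-100,0,-7],0.4],[[0,0,0],[-110,0,-7],0.4]]'
python3 -m inch '[[[0,0,0],[0,-40,0],0.4],[[0,0,0],[-20,-80,-20],0.4],[[0,0,0],[-60,-80,-60],0.4],[[0,0,0],[-80,-80,-120],0.4],[[0,0,0],[-80,-80,-160],0.4],[[0,0,0],[-80,-80,-160],0.4]]'
python3 - <<'E'
from h import *
from workcell import camera
c=camera("top"); crop(c,245,165,405,265,5,"pics/t9.png");cv2.imwrite("pics/t9f.png",c["pixels"][:,:,::-1]); c=camera("side"); crop(c,230,140,360,310,3,"pics/s9.png")
E
```

```text
clock: 43.05
position: [0.5635, 0.1821, 0.202]
ee_rot: [-0.045, 0.703, 0.049, 0.708]
ft_force: [0.4, -0.0, -0.6]
grip_width: 0.599
clock: 43.8
position: [0.4135, 0.0806, 0.2813]
ee_rot: [-0.046, 0.702, 0.048, 0.709]
ft_force: [0.5, -0.4, -0.5]
grip_width: 0.603
```

View pics/t9.png

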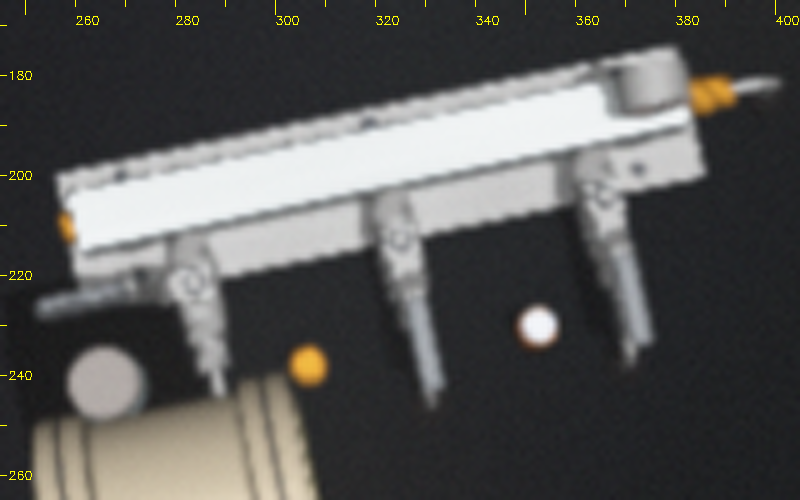

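View pics/s9.png

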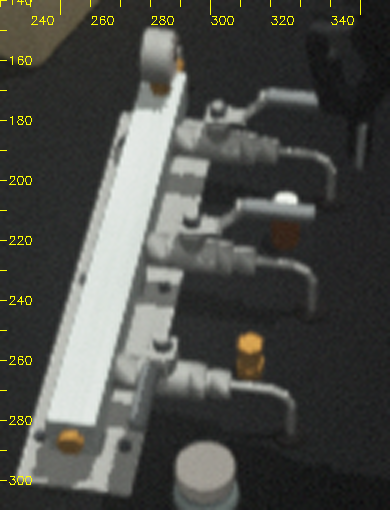

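```bash
python3 - <<'E'
from h import *
c=load("top")
for v,u,w in(("L",253,227),("M",331.5,242.5),("R",373.5,234)):
    p=p2w(c,u,w,.108);d=p[:2]-np.array(PV[v]);print(v,np.hypot(*d).round(3),(np.degrees(np.arctan2(d[1],d[0]))%360-YA).round(1))
from workcell import readout;print(np.abs(readout.get_obs()["joint_velocities"]).max())
E
python3 -c "
from workcell import manip;print(manip.hand_in())"
```

```text
L 0.087 -0.2
M 0.092 92.0
R 0.093 92.2
0.04369761673174425
the job is handed in; nothing more can be done
None
```

I tried all three valves. The two sound ones are left open, the one that binds is back at closed, and the job is handed in at about 44 s of the 72 s allowed. No verdict is reported at hand-in. The lettering (a, b, c) can't be told from the images, so I name the valves by position along the header.

| Valve | What I felt | Left at | Lever angle in last pictures |
|---|---|---|---|
| Gauge end | Even drag of about 1 N up to the stop, eased off at about 5 N | Open | About 92° |
| Middle | Even drag of about 3 N up to the stop, eased off at about 6 N | Open | About 92° |
| Far end (by the jar) | Free at about 1.5 N, then hard at about 37° (0.65 rad); pressed to about 10 N, not forced | Closed, swung back until the closed stop was felt at about 5 N | About 0° |

- **Last checks:** The wrist force read about zero after I backed off, and the gripper was clear of everything. The jar, brass fitting and vial look where they were. I did not re-measure the spanner, tray, bottle or screwdriver, but the arm never went near them.
- **Disagreements:** The 92° readings are past the 90° stop, which is within the picture and calibration error. While pushing, the tool stood about 6.5° off the lever instead of the 4° I had expected from the jaw opening. I therefore judged the stops by force and by the pictures, not by tool angle.

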